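# Free a stuck tube block from a bench heater

## Task

On the bench heater, turn the little turnbutton so that its nose lies square across the edge of the loose metal frame and holds it down. Then take the tube block by its black handle and work it loose by rocking it end to end a few degrees at a time, not by yanking it straight up: the frame must stay down in the heater and the heater must stay down on its mat. The job ends while you hold it: finish with the block in the gripper, level and still, just clear above its well (a centimetre or two), and leave the other things on the bench alone.

Things in the scene. Friction and masses are not known exactly. Their poses are not given: they have to be found in the camera images.
- mat: Black rubber mat, 190 x 330 x 4 mm, fixed on the bench, under the heater. Origin: centre of its underside, at bench height; z up. Its axes are the heater's. The heater: white box 140 mm (x), from -150 to +130 mm in y, flat deck 55 mm above the bench. The well with the block is at x = y = 0; the turnbutton is at the -y end of the deck, a small pot at the +y end.
- heater (a joint): Lift of the heater off its mat (m); 0 = standing on it. With frame and turnbutton it weighs 2.1 kg (21 N) and is held down only by its weight: a straight pull on the stuck block lifts the whole heater.
- frame (a joint): Rise of the loose aluminium frame out of the heater (m); 0 = down. Frame: flange 77 x 130 x 6 mm round the well, top 61 mm above the bench, 0.4 kg. An upward pull on the stuck block draws it up unless the turnbutton's nose lies over its -y edge, which limits its rise to about 2 mm.
- latch (a joint): Turnbutton angle (rad), counter-clockwise from above positive. 0 = open: bar along the heater's x, nose to +x, post to -x; 1.57 = closed: nose to +y, over the frame, post to -y. Stops at -0.4 and 1.6; stays where left (friction 0.04 Nm). Steel bar 88 x 14 x 6 mm, 62 to 68 mm above the bench.
- latch_pivot (a point): On the turnbutton's pivot axis, at the top of the bar, 68 mm above the bench; 93 mm from the well's centre towards -y.
- latch_post (a point): Top of the turnbutton's upright round black post, 12 mm in diameter and 28 mm tall above the bar (top 96 mm above the bench), 34 mm from the pivot axis on the tail, away from the nose. It can be pinched from above or pushed.
- block: Aluminium tube block, 46 (x) x 84 (y) x 44 mm, black handle on top 30 (x) x 24 (y) x 45 mm, 0.35 kg. Origin: centre of underside; z up. Starts level on the well floor, 37 mm above the bench, its axes the heater's. It rocks about its x. Raise one end some 8 mm while the other stays, then the other end 16 mm, and so on: it walks up. An end is free once its lower edge is up 15 mm.
- block_grip (a point): Grip point in the middle of the block's handle, 69 mm above the block's underside (25 mm above the block's top face; the handle ends 20 mm higher). Grasp from above, fingers closing along the block's y (24 mm wide).
- well (a point): Centre of the well's mouth, level with the frame's top, 61 mm above the bench; axes as the heater. Well: 24 mm deep, 49 (x) x 88 mm (y), so the block has 1.5 and 2 mm of play a side. A sprung pad in each y end wall, 12 mm above the floor, holds the block's end by friction, 12 to 18 N each.
- pot: Bystander: small capped specimen pot, 28 mm in diameter, 36 mm tall, standing on the heater's deck about 100 mm from the well's centre towards +y. Origin: centre of its underside.
- tube: Bystander: capped sample tube, 95 mm long, 17 mm thick, lying on the bench just in front of the heater (robot side). Origin: under its middle.
- spare: Bystander: spare tube block, 46 x 84 x 44 mm, no handle, standing on the bench behind the heater (far side). Origin: centre of its underside.
- marker: Bystander: marker pen, 130 mm long, 12 mm thick, lying on the bench to the robot's right. Origin: under its middle.

How it is judged:
On the way, in this order (a step that is already met when the one before it is completed fails the run):
1. the turnbutton is turned across the frame (within 0.2 rad of square) with the block still seated (value of joint latch above 1.37 rad and z of block in the frame of well below -0.02 m), for 0.1 s.
2. the block is rocked at least 0.035 rad (2 degrees) out of level while still in its well (angle between block's own z axis and vertical above 0.035 rad and z of block in the frame of well below -0.005 m), for 0.02 s.
At the end, for the whole second after the job is handed in: Block held in the fingers, at rest, its underside 4 to 50 mm above the frame's top, within 30 mm of the well's centre sideways, level within 0.15 rad, touching nothing of the heater; turnbutton within 0.2 rad of square across the frame; frame and heater down within 3 mm (value of joint latch above 1.37 rad and value of joint each of frame, heater below 0.003 m and z of block in the frame of well between 0.004 and 0.05 m and horizontal distance between block and well below 0.03 m and angle between block's own z axis and vertical below 0.15 rad and contact force between block and the fingers above 1 N and contact force between block and mat below 0.05 N and linear speed of block below 0.02 m/s); the arm keeps its last pose, push and grip.
It fails at once if the heater is lifted off its mat by more than 6 mm (value of joint heater above 0.006 m).
It fails at once if the frame comes up out of the heater by more than 5 mm (value of joint frame above 0.005 m).
It fails at once if a bystander (pot, tube, spare block, marker) is moved by more than 25 mm (distance of any of pot, tube, spare, marker from where it was at the start of the episode above 0.025 m).
It also fails if it takes over 54 s, if anything falls off the work surface, if the arm or the gripper's body presses on something with over 40 N, if the wrist force passes 120 N, or if a joint passes its speed limit or range.

## Robot

A 6-joint arm with a two-finger parallel gripper is mounted at the origin on the work surface. World frame = base frame: x ahead of the robot, y to its left, z up, the work surface at z = 0. Lengths are in m, angles in rad, forces in N, time in s.
With the tool pointing down it reaches from about 0.25 to 0.775 m from the base axis. Payload 4 kg.
Tool frame: the origin (TCP) lies midway between the tips of the shut fingers; the grasp point (between the pads) lies 19 mm behind it; z points along the fingers, y is the direction in which the jaws open and shut (so a half turn about z gives the same grasp; the last joint's range is limited). The gripper opens to 94 mm and grips with 3 to 60 N. Pads are 16 mm wide; open, the fingers measure 119 mm over their backs; the gripper's body (75 mm by 177 mm) begins 78 mm behind the grasp point.
Start: joints at [-1.33, 0.087, 1.371, -0, 1.684, -0.103], TCP at [0.185, -0.518, 0.206] pointing down, gripper open.
Joint ranges: [-3.1, 3.1], [-0.76, 2.03], [0.27, 2.55], [-1.08, 4.22], [0.17, 2.65], [-2.57, 2.57]. Speed limits (rad/s): [2.79, 2.79, 3.14, 3.14, 3.14, 3.14].

## Interface

Orientations are given as [roll, pitch, yaw] about the fixed x, y, z axes, in that order (R = Rz(yaw) Ry(pitch) Rx(roll)).
In Python, from bench import robot, cams gives the robot as it stands.
- The arm moves only by the tool step_arm, never from a script. Its argument "plan" is a list that holds one entry, the list of rows, each a list of 5 numbers: the shift along the world's x, y, z in mm, then the turn about the world's z in rad, then the opening in per cent of the stroke, from 0 (shut) to 100 (fully open). In form: [[[tx, ty, tz, turn, fingers], ...]]. A call has 1 to 8 rows; each row is the pose to reach, as a shift and turn from the pose commanded when the call began; what a row does not reach only later rows make up. A row lasts 1/12 s, in which the tool goes at most 41.7 mm and 7.16 degrees, less where a joint would pass 70% of its speed; a pose out of reach is approached as far as the arm can. A call with a gripper value outside its range is refused whole. The fingers move at their own pace and stop on an object; the grip force is fixed at half the most. Time passes only in rows, so rows that repeat a pose let the fingers close. It gives the time, the measured TCP pose, the force and the opening at its end, in the units of the state.
- robot.get_obs(): the state, without advancing time (a new reading comes with each control period).
- cams.snapshot(name): name is "scene" or "top" or "wrist"; returns a dict with "frame" (420x560x3 uint8, red, green, blue), "camera_matrix" (3x3 intrinsics, pixels), "k1" (the pictures are not rectified: a ray, as slopes to the right and down, at radius r is drawn at 1 + k1 r^2 times it, then the intrinsics apply), "origin" and "attitude" of the camera in the world; the wrist camera has in their place "T_tool_cam" (4x4, takes a point from camera to tool coordinates, whose origin is the TCP and whose axes are the flange's). Camera axes: x right, y down, z forward; pixel columns grow to the right and rows downward; lengths in m; the calibration is good to about 2 mm. A picture is of the moment at which its call begins: read the wrist's pose just before it. There is no depth.
- robot.close_job(): hands the job in, once; it reports no verdict.
The state is a dict: "time": time; "joint_positions": joint angles; "qvel": joint speeds; "joint_torque": joint torques, N m; "tool_pos": TCP position; "ee_rot": TCP orientation; "wrist_force": force on the tool from outside, world axes, zero at the start; "wrist_torque": the same for the moment, N m; "width": finger opening in m.
Only numpy, scipy, OpenCV 4.12 (cv2) and the standard library are available. Lean on these libraries where they do the work, as an engineer would, in place of code of your own. Each camera call takes 0.05 s, during which the arm holds its last target. There are 200 camera calls.

## Working session

There is one attempt and no reset: what is moved stays moved. The work goes in short steps, Python scripts to look and compute and a tool call to move; the robot and the scene stay as the last step left them, time stands still between calls to the robot, and variables do not carry over. Pictures are saved under pics/ and viewed, about 8 in all and at most 12, crops included, and the job is handed in when it is done.

Besides the shell and the picture viewer there is one more tool, called after ">>>" in YAML: its name, and indented under it one key for each argument. step_arm: Moves the arm, as the interface text tells. Its arguments: {"type":"object","properties":{"plan":{"type":"array"}},"required":["plan"]}

```bash
mkdir -p pics; ls; cat > h.py <<'E'
import numpy as np, cv2
from bench import robot, cams
from scipy.spatial.transform import Rotation as R
def snap(n,f):
    s=cams.snapshot(n); cv2.imwrite('pics/'+f,s['frame'][:,:,::-1]); np.save('pics/'+f+'.npy',{k:v for k,v in s.items() if k!='frame'},allow_pickle=True); return s
def pix2w(s,uv,z,o=None,A=None):
    K=np.array(s['camera_matrix']);k1=s['k1']
    o=np.array(s['origin']) if o is None else o
    A=np.array(s['attitude']) if A is None else A
    if A.shape!=(3,3): A=R.from_euler('xyz',A).as_matrix()
    out=[]
    for u,v in uv:
        d=np.array([(u-K[0,2])/K[0,0],(v-K[1,2])/K[1,1]]);p=d.copy()
        for _ in range(20): p=d/(1+k1*(p@p))
        r=A@np.array([p[0],p[1],1]); out.append(o+r*(z-o[2])/r[2])
    return np.array(out)
def w2pix(s,P):
    K=np.array(s['camera_matrix']);o=np.array(s['origin']);A=np.array(s['attitude'])
    if A.shape!=(3,3): A=R.from_euler('xyz',A).as_matrix()
    c=(np.array(P)-o)@A; p=c[:,:2]/c[:,2:]; p=p*(1+s['k1']*(p**2).sum(1,keepdims=True))
    return p*[K[0,0],K[1,1]]+[K[0,2],K[1,2]]
E
python3 - <<'E'
from h import *
print(robot.get_obs())
s=snap('top','top1.png');print({k:v for k,v in s.items() if k!='frame'})
s=snap('scene','sc1.png');print({k:v for k,v in s.items() if k!='frame'})
E
```

```text
pics
{'time': 0.0, 'joint_positions': array([-1.33008204e+00,  8.79664263e-02,  1.37222506e+00, -1.60244338e-05,
        1.68358798e+00, -1.03121153e-01]), 'qvel': array([ 3.55816696e-04,  8.96873860e-04,  3.74354142e-04, -4.93956509e-06,
       -1.27722108e-03, -5.70808207e-06]), 'joint_torque': array([-2.12682258e-03, -3.40186250e+01, -3.02430224e+01,  7.15749850e-02,
        3.29425279e-02, -1.91505642e-04]), 'tool_pos': array([ 0.18525594, -0.51729064,  0.20431274]), 'ee_rot': array([-3.13941581e+00, -2.09265468e-04,  3.43833425e-01]), 'wrist_force': array([ 0.02154223, -0.22911552,  0.40441835]), 'wrist_torque': array([-0.03156868,  0.02393959, -0.00192177]), 'width': 0.09398081200937718}
{'camera_matrix': array([[385.95001835,   0.        , 281.44442756],
       [  0.        , 385.95001835, 209.19097597],
       [  0.        ,   0.        ,   1.        ]]), 'k1': -0.05100042200455801, 'origin': array([ 0.42458063, -0.10395849,  0.87241424]), 'attitude': array([-2.96481274, -0.0034304 , -1.54459205])}
{'camera_matrix': array([[499.46234341,   0.        , 281.34221418],
       [  0.        , 499.46234341, 212.96640716],
       [  0.        ,   0.        ,   1.        ]]), 'k1': -0.01125187709835429, 'origin': array([1.14197908, 0.33142409, 0.81109475]), 'attitude': array([-2.36249426, -0.00485623,  2.24771913])}
```

View pics/top1.png

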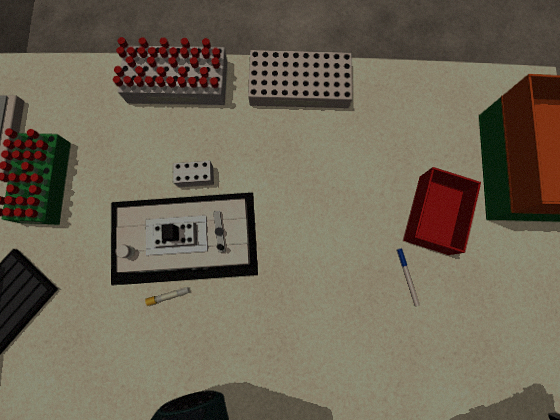

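View pics/sc1.png

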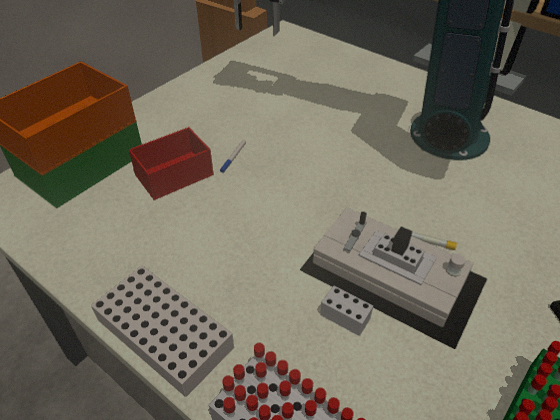

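The top view shows the mat at about (111..257, 193..284), the block handle at (171,232), the turnbutton near (219,231) with its post near the robot at (221,247), the pot at (125,251), and the tube in front at (168,297). I'll enlarge the heater.

```bash
python3 - <<'E'
import cv2
a=cv2.imread('pics/top1.png')[180:310,100:270]
cv2.imwrite('pics/top1c.png',cv2.resize(a,None,fx=4.5,fy=4.5,interpolation=cv2.INTER_CUBIC))
E
```

```text
(no output)
```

View pics/top1c.png

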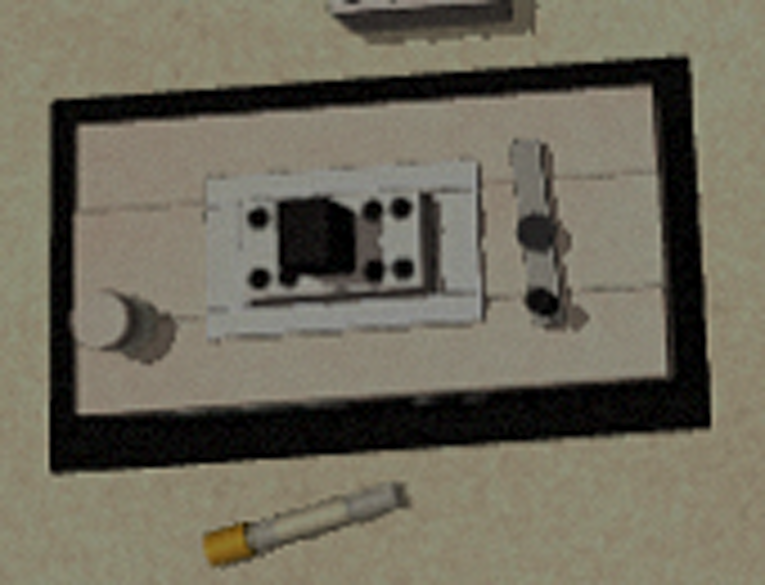

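Mat corners in the crop are at (52,101), (688,58), (710,427) and (52,471). Frame corners are at (205,178), (478,160), (484,320) and (207,338). The pivot is at (535,230) and the post at (543,300).

```bash
python3 - <<'E'
from h import *
s=np.load('pics/top1.png.npy',allow_pickle=True).item()
f=lambda L,z: pix2w(s,[((u+.5)/4.5+99.5,(v+.5)/4.5+179.5) for u,v in L],z)
m=f([(52,101),(688,58),(710,427),(52,471)],.004); w=f([(205,178),(478,160),(484,320),(207,338)],.061)
for q in (m,w):
    print(q.round(4),q.mean(0).round(4),[np.linalg.norm(q[i]-q[i-1]).round(4) for i in range(4)])
    d=(q[0]+q[3]-q[1]-q[2]); print('yaw',np.arctan2(-d[0],d[1]))
print('pivot',f([(535,230)],.07),'post',f([(543,300)],.096),'handle',f([(300,237)],.126), f([(403,238)],.081))
E
```

```text
[[ 0.5859  0.2913  0.004 ]
 [ 0.617  -0.0352  0.004 ]
 [ 0.431  -0.0533  0.004 ]
 [ 0.3994  0.2726  0.004 ]] [0.5083 0.1188 0.004 ] [np.float64(0.1875), np.float64(0.328), np.float64(0.1869), np.float64(0.3274)]
yaw 0.09573066555672341
[[0.5401 0.1876 0.061 ]
 [0.5523 0.0579 0.061 ]
 [0.4768 0.0506 0.061 ]
 [0.4646 0.1802 0.061 ]] [0.5085 0.1191 0.061 ] [np.float64(0.0758), np.float64(0.1303), np.float64(0.0758), np.float64(0.1301)]
yaw 0.09388651975597603
pivot [[0.51865343 0.02754997 0.07      ]] post [[0.48425355 0.01801803 0.096     ]] handle [[0.50618054 0.12039006 0.126     ]] [[0.51198567 0.08628089 0.081     ]]
```

>>> step_arm:
  plan:
    - [[299, 535, 0, 0.536, 40], [299, 535, 0, 0.536, 40], [299, 535, 0, 0.536, 40], [299, 535, 0, 0.536, 40], [299, 535, 0, 0.536, 40], [299, 535, 0, 0.536, 40], [299, 535, 0, 0.536, 40], [299, 535, 0, 0.536, 40]]

```text
time: 0.77
tool_pos: [0.3482, -0.2248, 0.2051]
ee_rot: [-3.141, -0.0, 0.879]
wrist_force: [0.8, 0.6, 0.5]
width: 0.044
```

>>> step_arm:
  plan:
    - [[136, 244, 0, 0, 40], [136, 244, 0, 0, 40], [136, 244, 0, 0, 40], [136, 244, 0, 0, 40], [136, 244, 0, 0, 40], [136, 244, 0, 0, 40], [136, 244, 0, 0, 40], [136, 244, 0, 0, 40]]

```text
time: 1.43
tool_pos: [0.4852, 0.0218, 0.2044]
ee_rot: [-3.139, -0.001, 0.886]
wrist_force: [-1.1, -0.2, -0.5]
width: 0.0378
```

```bash
cat >> h.py <<'E'
def wsnap(f):
    o=robot.get_obs(); s=snap('wrist',f)
    T=np.eye(4); T[:3,:3]=R.from_euler('xyz',o['ee_rot']).as_matrix(); T[:3,3]=o['tool_pos']
    T=T@np.array(s['T_tool_cam']); s['origin']=T[:3,3]; s['attitude']=T[:3,:3]
    np.save('pics/'+f+'.npy',{k:v for k,v in s.items() if k!='frame'},allow_pickle=True)
    print(o['time'],o['tool_pos'],o['ee_rot'],o['wrist_force'],o['width']); return s
E
python3 - <<'E'
from h import *
s=wsnap('w1.png'); print(s['T_tool_cam'])
print(w2pix(s,[(.4843,.018,.096),(.5173,.0264,.068),(.5205,-.0075,.096),(.4768,.0506,.061)]))
E
```

```text
1.4333 [0.48517709 0.02175108 0.20443073] [-3.13929220e+00 -1.22375968e-03  8.86461335e-01] [-1.05708901 -0.23606313 -0.49784967] 0.0377922539670297
[[-1.02994831e-03 -9.71433638e-01 -2.37309136e-01  6.91881399e-02]
 [ 9.99999301e-01 -1.13843229e-03  3.20104992e-04 -5.71653275e-04]
 [-5.81121141e-04 -2.37308640e-01  9.71434131e-01 -1.78453113e-01]
 [ 0.00000000e+00  0.00000000e+00  0.00000000e+00  1.00000000e+00]]
[[288.78536776 214.92632086]
 [311.76255967 176.76499379]
 [342.95340827 211.18109969]
 [259.17204147 183.28124303]]
```

View pics/w1.png

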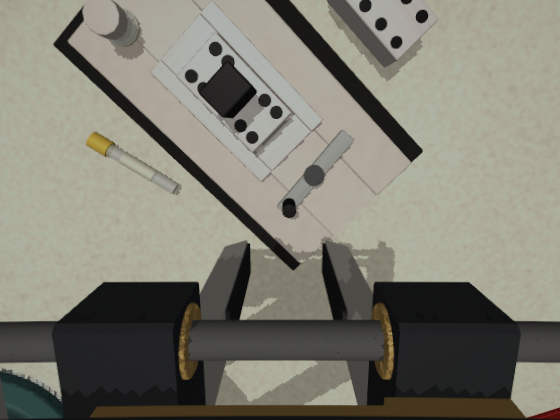

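The wrist view shows the post top at (289,207), the pivot head at (314,174), and frame corners at (265,180) and (322,126). All are within a few pixels of my predictions.

```bash
python3 - <<'E'
from h import *
s=np.load('pics/w1.png.npy',allow_pickle=True).item()
print('post',pix2w(s,[(289,207)],.096),'piv',pix2w(s,[(314,174)],.070),'frame',pix2w(s,[(265,180),(322,126),(212,3)],.061))
E
```

```text
post [[0.48863731 0.02304941 0.096     ]] piv [[0.52036912 0.02737517 0.07      ]] frame [[0.48276937 0.04956082 0.061     ]
 [0.55119926 0.05433702 0.061     ]
 [0.54141987 0.18464148 0.061     ]]
```

>>> step_arm:
  plan:
    - [[1, -1, -70, 0, 40], [1, -1, -100, 0, 40], [1, -1, -120, 0, 40], [1, -1, -130, 0, 40], [1, -1, -130, 0, 40], [1, -1, -130, 0, 5], [1, -1, -130, 0, 5], [1, -1, -130, 0, 5]]

```text
time: 2.15
tool_pos: [0.4872, 0.0157, 0.0787]
ee_rot: [3.137, -0.003, 0.879]
wrist_force: [1.4, -0.1, -0.4]
width: 0.0211
```

>>> step_arm:
  plan:
    - [[0, 0, 0, 0, 5], [0, 0, 0, 0, 5], [0, 0, 0, 0, 5], [0, 0, 0, 0, 5]]

```text
time: 2.48
tool_pos: [0.4854, 0.0162, 0.0776]
ee_rot: [3.14, -0.001, 0.88]
wrist_force: [-4.5, -0.3, 6.2]
width: 0.0113
```

>>> step_arm:
  plan:
    - [[1.5, -3.5, 0, 0, 5], [3.3, -7.2, 0, 0, 5], [5.8, -10.6, 0, 0, 5], [8.6, -13.8, 0, 0, 5], [11.9, -16.5, 0, 0, 5], [15.4, -18.9, 0, 0, 5], [19.2, -20.8, 0, 0, 5], [23.2, -22.2, 0, 0, 5]]

```text
time: 3.15
tool_pos: [0.506, -0.0063, 0.0772]
ee_rot: [-3.138, 0.004, 0.881]
wrist_force: [-9.8, -1.3, 10.1]
width: 0.0111
```

>>> step_arm:
  plan:
    - [[3.4, -0.8, 0, 0, 5], [6.7, -1.1, 0, 0, 5], [9.5, -1.2, 0, 0, 5], [12.1, -1.0, 0, 0, 5], [12.1, -1.0, 0, 0, 5], [12.1, -1.0, 0, 0, 5]]

```text
time: 3.65
tool_pos: [0.5203, -0.0069, 0.0772]
ee_rot: [3.141, -0.0, 0.88]
wrist_force: [-3.5, 0.3, 4.8]
width: 0.0116
```

>>> step_arm:
  plan:
    - [[0, 0, 0, 0, 40], [0, 0, 0, 0, 40], [0, 0, 30, 0, 40], [0, 0, 70, 0, 40], [0, 0, 110, 0, 40], [0, 0, 150, 0, 40], [0, 0, 150, 0, 60], [0, 0, 150, 0, 60]]

```text
time: 4.32
tool_pos: [0.5224, -0.0074, 0.2293]
ee_rot: [3.134, -0.004, 0.88]
wrist_force: [0.0, 0.2, -1.0]
width: 0.0476
```

>>> step_arm:
  plan:
    - [[-12, 126, 0, -0.785, 60], [-12, 126, 0, -0.785, 60], [-12, 126, 0, -0.785, 60], [-12, 126, 0, -0.785, 60], [-12, 126, 0, -0.785, 60], [-12, 126, 0, -0.785, 60], [-12, 126, 0, -0.785, 60], [-12, 126, 0, -0.785, 60]]

```text
time: 4.98
tool_pos: [0.5075, 0.1191, 0.223]
ee_rot: [3.141, 0.004, 0.094]
wrist_force: [-0.3, 0.1, -0.5]
width: 0.0566
```

```bash
python3 - <<'E'
from h import *
s=wsnap('w2.png')
E
```

```text
4.9833 [0.50746916 0.11906762 0.22303093] [3.14122703 0.00380651 0.09416196] [-0.34614478  0.07424661 -0.50454416] 0.05662842519874366
```

View pics/w2.png

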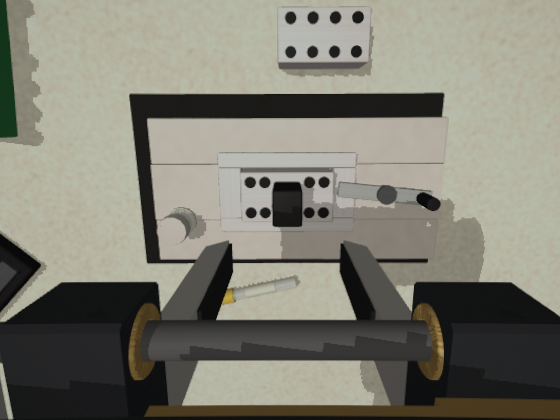

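The bar now lies over the frame's -y edge, with its nose at (340,190), pivot (387,194) and post top (429,201). The handle top is around (287,205). Next I'll measure the bar angle.

```bash
python3 - <<'E'
from h import *
s=np.load('pics/w2.png.npy',allow_pickle=True).item()
n,p=pix2w(s,[(340,190)],.068)[0],pix2w(s,[(387,194)],.070)[0]; t=pix2w(s,[(430,201)],.096)[0]
fr=pix2w(s,[(219,152),(355,152),(355,231),(219,231)],.061)
print(n,p,t); print(fr,fr.mean(0)); 
g=lambda a,b:np.arctan2(*(a-b)[1::-1])
print('nose-tail,n-p,p-t',g(n,t),g(n,p),g(p,t),'frame y dir',g(fr[0],fr[1]),g(fr[3],fr[2]))
print('handle top', pix2w(s,[(273,184),(301,184),(303,226),(273,226)],.126))
a=cv2.imread('pics/w2.png')[130:250,200:460]
cv2.imwrite('pics/w2c.png',cv2.resize(a,None,fx=3,fy=3,interpolation=cv2.INTER_CUBIC))
E
```

```text
[0.51964019 0.07011908 0.068     ] [0.52025256 0.02650977 0.07      ] [ 0.52197509 -0.00322533  0.096     ]
[[0.54355455 0.18559025 0.061     ]
 [0.55530018 0.05972514 0.061     ]
 [0.47927806 0.04903554 0.061     ]
 [0.46689315 0.18189599 0.061     ]] [0.51125649 0.11906173 0.061     ]
nose-tail,n-p,p-t 1.602620363828615 1.5848375207586842 1.6286610654010552 frame y dir 1.6638459931541048 1.6637451407146675
handle top [[0.52938527 0.13183844 0.126     ]
 [0.53138592 0.11039041 0.126     ]
 [0.49808919 0.10534759 0.126     ]
 [0.49588416 0.12899886 0.126     ]]
```

View pics/w2c.png

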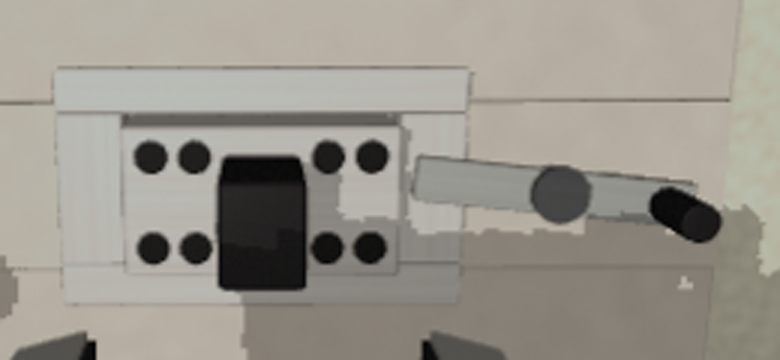

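The latch measures about 1.48 rad, so it is inside the tolerance, and the handle is centred under the tool. I'll descend and grasp.

>>> step_arm:
  plan:
    - [[2, 0, -40, 0, 60], [2, 0, -80, 0, 60], [2, 0, -110, 0, 60], [2, 0, -125, 0, 60], [2, 0, -133, 0, 60], [2, 0, -133, 0, 60], [2, 0, -133, 0, 10], [2, 0, -133, 0, 10]]

```text
time: 5.7
tool_pos: [0.5116, 0.119, 0.0942]
ee_rot: [3.142, -0.003, 0.095]
wrist_force: [0.5, -0.5, 0.7]
width: 0.0465
```

>>> step_arm:
  plan:
    - [[0, 0, 0, 0, 10], [0, 0, 0, 0, 10], [0, 0, 0, 0, 10], [0, 0, 0, 0, 10], [0, 0, 0, 0, 10]]

```text
time: 6.12
tool_pos: [0.511, 0.1187, 0.0936]
ee_rot: [3.141, -0.002, 0.095]
wrist_force: [-0.3, -1.8, 3.6]
width: 0.0241
```

>>> step_arm:
  plan:
    - [[-0.1, 1, 0.5, 0, 10], [-0.2, 2, 1, 0, 10], [-0.3, 3, 1.5, 0, 10], [-0.4, 4, 2, 0, 10]]

```text
time: 6.45
tool_pos: [0.5107, 0.1201, 0.0938]
ee_rot: [3.135, -0.001, 0.094]
wrist_force: [4.0, -10.3, -3.5]
width: 0.0239
```

>>> step_arm:
  plan:
    - [[-0.1, 1, 0.5, 0, 10], [-0.2, 2, 1, 0, 10], [-0.3, 3, 1.5, 0, 10], [-0.4, 4, 2, 0, 10], [-0.4, 4, 2, 0, 10]]

```text
time: 6.87
tool_pos: [0.5105, 0.1208, 0.0945]
ee_rot: [3.128, 0.0, 0.093]
wrist_force: [5.7, -13.8, -6.6]
width: 0.0233
```

>>> step_arm:
  plan:
    - [[-0.1, 1, 0.5, 0, 10], [-0.2, 2, 1, 0, 10], [-0.3, 3, 1.5, 0, 10], [-0.4, 4, 2, 0, 10], [-0.4, 4, 2, 0, 10]]

```text
time: 7.28
tool_pos: [0.5099, 0.1223, 0.0962]
ee_rot: [3.123, 0.002, 0.092]
wrist_force: [4.8, -18.8, -5.2]
width: 0.0242
```

>>> step_arm:
  plan:
    - [[-0.1, 1.5, 0.5, 0, 10], [-0.2, 3, 1, 0, 10], [-0.3, 4, 1.5, 0, 10], [-0.4, 5, 2, 0, 10], [-0.4, 5, 2, 0, 10]]

```text
time: 7.7
tool_pos: [0.5097, 0.1236, 0.0974]
ee_rot: [3.116, 0.003, 0.091]
wrist_force: [5.3, -27.1, -8.6]
width: 0.0243
```

```bash
python3 - <<'E'
from h import *
a=snap('scene','sc2.png')['frame'][190:300,300:480,::-1]; b=wsnap('w3.png')['frame'][:300,:,::-1]
a=cv2.resize(a,(540,330),interpolation=cv2.INTER_CUBIC); b=cv2.resize(b,(480,257))
c=np.zeros((590,540,3),np.uint8);c[:330]=a;c[330:587,:480]=b
cv2.imwrite('pics/c3.png',c)
E
```

```text
7.75 [0.50968006 0.12355048 0.09743497] [3.11603722e+00 2.76918006e-03 9.04940631e-02] [  7.78818618 -27.10208686  -8.79898288] 0.02444868652491335
```

View pics/c3.png

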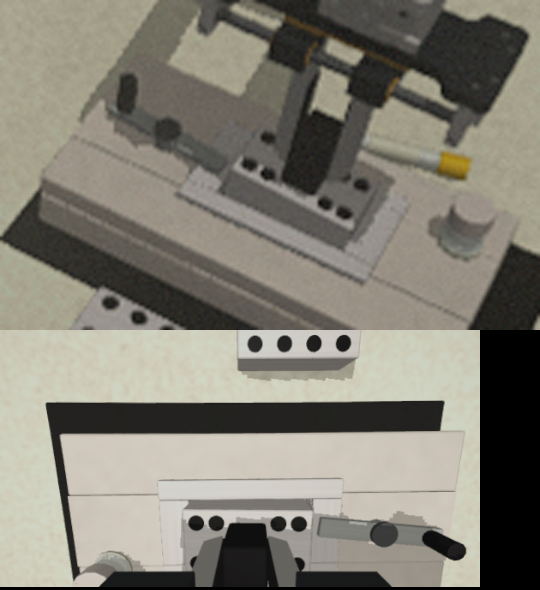

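The block is tilted with its -y end up, the frame sits flush and the latch is still across. I'll rock it the other way now, keeping a light upward pull.

>>> step_arm:
  plan:
    - [[0.2, -3, 0.3, 0, 10], [0.5, -6, 0.6, 0, 10], [0.8, -9, 1, 0, 10], [1.1, -12, 1.5, 0, 10], [1.4, -15, 2, 0, 10], [1.7, -18, 2.5, 0, 10], [2, -21, 3, 0, 10], [2, -21, 3, 0, 10]]

```text
time: 8.47
tool_pos: [0.509, 0.1168, 0.101]
ee_rot: [-3.137, 0.005, 0.095]
wrist_force: [3.6, 2.4, -16.2]
width: 0.0235
```

>>> step_arm:
  plan:
    - [[0.2, -2, 0.3, 0, 10], [0.4, -4, 0.6, 0, 10], [0.6, -6, 1, 0, 10], [0.8, -8, 1.5, 0, 10], [0.8, -8, 1.5, 0, 10]]

```text
time: 8.88
tool_pos: [0.5089, 0.114, 0.1028]
ee_rot: [-3.126, 0.005, 0.097]
wrist_force: [1.4, 14.0, -15.6]
width: 0.0242
```

>>> step_arm:
  plan:
    - [[0.2, -2, 0.4, 0, 10], [0.4, -4, 0.8, 0, 10], [0.6, -6, 1.2, 0, 10], [0.8, -8, 1.6, 0, 10], [0.8, -8, 1.6, 0, 10]]

```text
time: 9.3
tool_pos: [0.5091, 0.1117, 0.1045]
ee_rot: [-3.115, 0.005, 0.1]
wrist_force: [1.0, 25.6, -14.9]
width: 0.0251
```

>>> step_arm:
  plan:
    - [[0.2, -2, 0.5, 0, 10], [0.4, -4, 1, 0, 10], [0.5, -5, 1.5, 0, 10], [0.5, -5, 1.5, 0, 10]]

```text
time: 9.63
tool_pos: [0.5111, 0.1029, 0.1099]
ee_rot: [-3.123, 0.001, 0.098]
wrist_force: [-2.9, 16.6, -3.9]
width: 0.0289
```

>>> step_arm:
  plan:
    - [[-0.3, 3, 0.3, 0, 10], [-0.6, 6, 0.6, 0, 10], [-0.9, 9, 1, 0, 10], [-1.2, 12, 1.4, 0, 10], [-1.5, 15, 1.8, 0, 10], [-1.8, 18, 2, 0, 10], [-1.8, 18, 2, 0, 10]]

```text
time: 10.22
tool_pos: [0.5111, 0.1128, 0.1109]
ee_rot: [-3.141, -0.001, 0.095]
wrist_force: [-1.7, 4.1, -2.4]
width: 0.0258
```

>>> step_arm:
  plan:
    - [[-0.2, 2, 0.5, 0, 10], [-0.4, 4, 1, 0, 10], [-0.6, 6, 1.5, 0, 10], [-0.8, 8, 2, 0, 10], [-1.0, 10, 3, 0, 10], [-1.2, 12, 4, 0, 10], [-1.2, 12, 4, 0, 10]]

```text
time: 10.8
tool_pos: [0.5111, 0.1209, 0.1156]
ee_rot: [3.135, -0.003, 0.094]
wrist_force: [-0.1, -7.8, 4.5]
width: 0.0239
```

```bash
python3 - <<'E'
from h import *
a=snap('scene','sc3.png')['frame'][190:300,300:480,::-1]; b=wsnap('w4.png')['frame'][:300,:,::-1]
a=cv2.resize(a,(540,330),interpolation=cv2.INTER_CUBIC); b=cv2.resize(b,(480,257))
c=np.zeros((590,540,3),np.uint8);c[:330]=a;c[330:587,:480]=b
cv2.imwrite('pics/c4.png',c)
E
```

```text
10.85 [0.51105992 0.12088628 0.1155996 ] [ 3.13473100e+00 -2.62715472e-03  9.36380623e-02] [ 0.13165302 -7.3779499   4.58907777] 0.023747111559967435
```

View pics/c4.png

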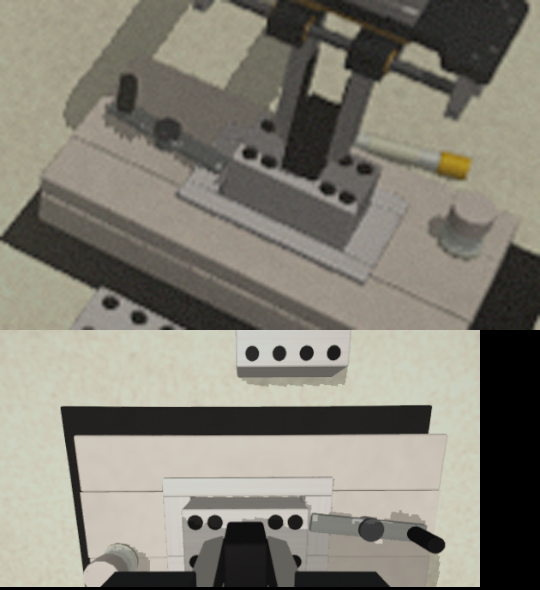

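Both ends are high and the block is nearly level in the grip, with the frame and heater down. I'll ease it up slowly and watch the force.

>>> step_arm:
  plan:
    - [[0.1, -1, 1, 0, 10], [0.1, -2, 2, 0, 10], [0.2, -3, 3, 0, 10], [0.2, -3, 4, 0, 10], [0.2, -3, 5, 0, 10], [0.2, -3, 6, 0, 10]]

```text
time: 11.4
tool_pos: [0.5098, 0.1206, 0.1192]
ee_rot: [3.141, 0.001, 0.095]
wrist_force: [0.9, -3.3, -6.2]
width: 0.0237
```

>>> step_arm:
  plan:
    - [[0, 0, 1, 0, 10], [0, 0, 2, 0, 10], [0, 0, 3, 0, 10], [0, 0, 4, 0, 10], [0, 0, 5, 0, 10], [0, 0, 6, 0, 10]]

```text
time: 11.9
tool_pos: [0.5098, 0.1221, 0.1268]
ee_rot: [-3.139, -0.0, 0.095]
wrist_force: [0.1, -0.1, -2.7]
width: 0.0238
```

>>> step_arm:
  plan:
    - [[0, -1, 3, 0, 10], [0, -2, 6, 0, 10], [0, -2, 9, 0, 10], [0, -2, 11, 0, 10], [0, -2, 11, 0, 10], [0, -2, 11, 0, 10], [0, -2, 11, 0, 10], [0, -2, 11, 0, 10]]

```text
time: 12.57
tool_pos: [0.5099, 0.119, 0.1369]
ee_rot: [3.142, 0.0, 0.095]
wrist_force: [-0.3, -0.9, -2.8]
width: 0.0238
```

```bash
python3 - <<'E'
from h import *
a=snap('scene','sc4.png')['frame'][180:300,290:490,::-1]; b=wsnap('w5.png')['frame'][:300,:,::-1]
a=cv2.resize(a,(550,330),interpolation=cv2.INTER_CUBIC); b=cv2.resize(b,(480,257))
c=np.zeros((590,550,3),np.uint8);c[:330]=a;c[330:587,:480]=b
cv2.imwrite('pics/c5.png',c)
o=robot.get_obs();print(o['wrist_force'],o['tool_pos'],abs(o['qvel']).max())
E
```

```text
12.6167 [0.50982223 0.1189479  0.13680806] [3.14156469e+00 6.14068441e-04 9.48024608e-02] [-0.18473355  0.03883772 -2.8605568 ] 0.023289128879709766
[-0.23261495  0.06619366 -2.84561589] [0.50988153 0.11894966 0.13689936] 0.002004239840643376
```

View pics/c5.png

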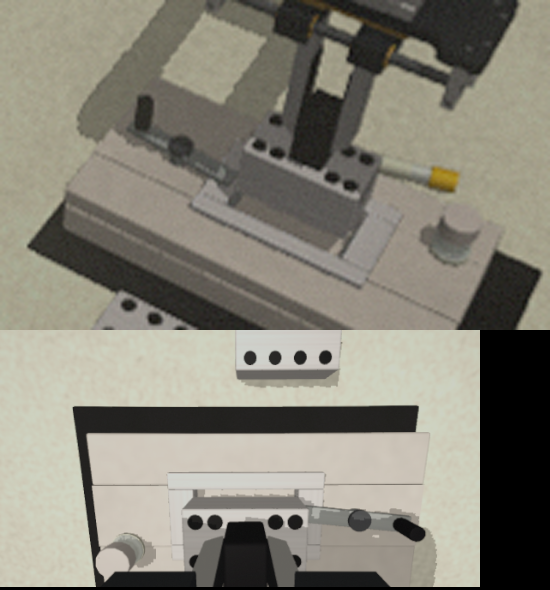

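The block is out of the well, level and in the fingers. Last numeric check: block height, latch angle, and any frame movement against the first scene picture.

```bash
python3 - <<'E'
from h import *
s=np.load('pics/sc4.png.npy',allow_pickle=True).item()
c=np.array([.5095,.119]);y=.095;M=np.array([[np.cos(y),-np.sin(y)],[np.sin(y),np.cos(y)]])
for h in (.065,.07,.075,.08):
    P=[[*(c+M@np.array(q)),h+.044*t] for q in((.023,-.042),(.023,.042)) for t in (0,1)]
    print(h,((w2pix(s,P)-[290,180])*2.75).round(0).tolist())
# frame/deck shift between the first picture and now (far frame/heater edges away from the arm)
A=cv2.imread('pics/sc1.png',0);B=cv2.imread('pics/sc4.png',0)
for n,(u,v,w,h) in {'frame':(405,255,32,28),'heater':(425,295,30,28),'mat':(440,318,30,26)}.items():
    r=cv2.matchTemplate(cv2.resize(B[v-6:v+h+6,u-6:u+w+6],None,fx=4,fy=4,interpolation=2),cv2.resize(A[v:v+h,u:u+w],None,fx=4,fy=4,interpolation=2),cv2.TM_CCOEFF_NORMED)
    _,m,_,p=cv2.minMaxLoc(r);print(n,m,p[0]/4-6,p[1]/4-6)
Pf=[[*(c+M@np.array([.0385,.065])),z] for z in (.061,.064)];print(w2pix(s,Pf))
w=np.load('pics/w5.png.npy',allow_pickle=True).item(); k=560/480
f=lambda q,z:pix2w(w,[(q[0]*k,(q[1]-330)*300/257)],z)[0]
p,t=f((359,520),.07),f((408,528),.096); print('p,t',p,t,'latch',np.arctan2(p[1]-t[1],p[0]-t[0])-y)
im=cv2.imread('pics/w5.png')[190:260,345:510]; a=cv2.imread('pics/sc4.png')[195:290,340:450]
cc=np.zeros((780,680,3),np.uint8)
im=cv2.resize(im,(660,280),interpolation=2);a=cv2.resize(a,(579,500),interpolation=2)
cc[:280,:660]=im;cc[280:780,:579]=a
cv2.imwrite('pics/c6.png',cv2.resize(cc,(520,597)))
E
```

```text
0.065 [[229.0, 199.0], [238.0, 157.0], [340.0, 250.0], [352.0, 209.0]]
0.07 [[230.0, 194.0], [239.0, 152.0], [341.0, 246.0], [354.0, 205.0]]
0.075 [[231.0, 189.0], [240.0, 147.0], [342.0, 241.0], [355.0, 200.0]]
0.08 [[232.0, 185.0], [241.0, 142.0], [344.0, 237.0], [357.0, 195.0]]
frame 0.6501426100730896 0.0 -0.25
heater 0.9970927834510803 0.0 0.0
mat 0.9969943761825562 0.0 0.0
[[421.3472472  283.35223299]
 [421.67857504 282.3775772 ]]
p,t [0.51992488 0.02722423 0.07      ] [0.52345126 0.00128489 0.096     ] latch 1.610915093714637
```

View pics/c6.png

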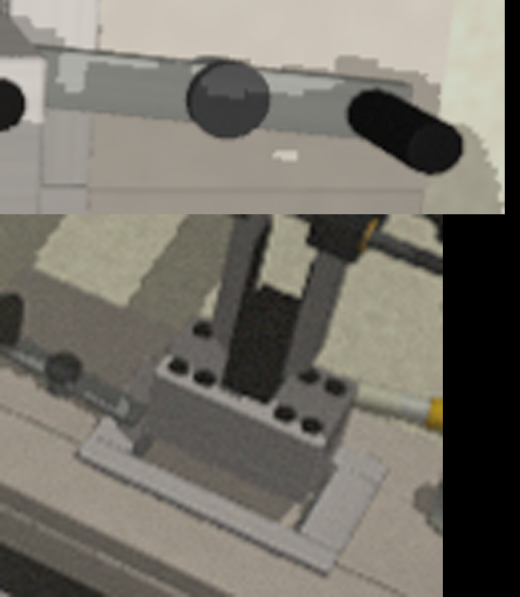

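```bash
python3 - <<'E'
from h import *
print(robot.close_job()); o=robot.get_obs(); print(o['time'],o['tool_pos'],o['wrist_force'],o['width'])
E
```

```text
the job is handed in; nothing more can be done
None
the job is handed in; nothing more can be done
```

The job is handed in: the block is in the gripper, level and still, clear above its well, after about 12.6 s of the 54 s. No verdict came back, so the figures below are my own last checks.

I pinched the turnbutton's post and swung it across the frame. I then gripped the block's handle and walked the block out with three rocks: +y, –y, then back. The pull on the wrist stayed at about 16 N or less in every reading.

| Check | Last reading | Limit |
|---|---|---|
| Block underside above frame top | about 16 mm | 4 to 50 mm |
| Block out of level | at most about 0.06 rad | 0.15 rad |
| Sideways from well centre | a few mm (from gripper position) | 30 mm |
| Finger opening | 23.5 mm, handle held | contact above 1 N |
| Wrist force | about –2.9 N, roughly the block's weight | – |
| Joint speeds | about 0.002 rad/s or less | block at rest |
| Heater against first scene picture | no shift, strong match | 3 mm |
| Frame against first scene picture | 0.25 px shift (about 1 mm), weak match (0.65) because its view had changed | 3 mm |

- **Latch angle:** two estimates disagreed. The bar's edges gave about 1.46–1.48 rad. The pivot and post gave 1.53–1.61 rad, the top of that range being just past the 1.6 stop. Both are above the 1.37 limit.
- **Rocking:** I did not measure the tilt directly. From the gripper's motion it was about 0.08 rad on the first rock, above the 0.035 needed. The +y end came free with a jump on the second rock.
- **Other things on the bench:** the pot, tube and spare block look unmoved in the last pictures. The marker was not in those views, but the arm only passed well above it.

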